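# Clamp the glued road tile in its jig

### The job

Two clamp jigs stand open on the layout table and a road tile lies in one of them; clamp it for the glue to set. With the back of a finger push that jig's clamp strap all the way over the tile to its stop, and only then push the cam lever on it fully down, and move clear. Grip and lift nothing, leave the tile lying in its bed, and do not disturb the empty jig or the other things on the table.

Things in the scene. Friction and masses are not known exactly. Their poses are not given: they have to be found in the camera images.
- jig: The jig with the tile: fixed plywood plate 10 mm thick, x = -58..58, y = -88..62 mm. Origin: under the centre of the tile bed, on the table; z up. Strap pivot at x 0, y -68 mm; the closed strap runs from it along +y over the bed to a steel keeper (stop with a lip, 38 mm high) at x 0..25, y 62..74 mm. Wooden fences round the bed are 16 mm high.
- jig_pivot (a point): Point on the vertical pivot axis of this jig's strap, 33 mm above the table (pivot bolt, highest fixed part there 35 mm).
- jig_strap (a joint): Swing of this jig's strap (two steel bars, 30 mm wide overall, 26 to 33 mm above the table) about its upright pivot. 0: closed, on a hard stop, along the jig's +y. Grows counter-clockwise from above: at 1.57 it points along the jig's -x, clear of the tile. Starts at 1.0 to 1.6. Light friction: stays where left; about 1 N at the peg swings it.
- jig_peg (a point): Centre of the top of the upright steel finger peg near the strap's free end: 12 mm in diameter, from the strap's top at 33 mm up to 72 mm above the table, 110 mm from the pivot axis. To close, it is pushed sideways from its open side, round the pivot.
- jig_lever (a joint): Cam lever on the strap, 54 mm from the pivot. 0: up, handle 58 degrees above level; grows as pushed down; 0.9: down on its stop, handle 6 degrees above level. Starts at 0 to 0.15. Friction holds it where left; about 1 N at the handle pushes it, 2 to 3 N near the end, where its rubber-faced cam bears on the tile.
- jig_axle (a point): Axle of this cam lever (level, across the strap), on the strap's centre line 38 mm above the table. The handle points from here up and back towards the pivot; pushed down it comes to lie over the pivot.
- jig_lever_tip (a point): Middle of the black handle pad's thickness, 9 mm from its end and 70 mm from the axle. The pad is 34 mm long, 18 mm wide and 9 mm thick. Lever up, it is about 97 mm above the table; lever down, about 45 mm.
- tile: Black scenic road tile with a thin stick glued on it, 95x105 mm, 8 mm thick (11 with the stick), its 105 mm side along the closed strap, lying loose in the jig's bed with 2 mm of play on every side. Origin: centre of its underside, 10 mm above the table.
- spare: The second clamp jig, the same in every way but with an empty bed. Fixed to the table. Same frame as the tile's jig. To be left alone.
- spare_peg (a point): Top of the finger peg on the empty jig's strap (open, as the other one's).
- spare_lever_tip (a point): Handle pad of the empty jig's lever (up, as the other one's).
- paint_jar: Bystander: scenic paint jar, 35 mm across and 45 tall, standing. Origin: centre of its underside.
- lamp_box: Bystander: small brown card box 50x70x22 mm. Origin: centre of its underside.
- relay_pack: Bystander: flat yellow blister pack 62x85x12 mm. Origin: centre of its underside.
- log_wagon: Bystander: grey model wagon with logs, 44x110x40 mm. Origin: centre of its underside.
- glue_bottle: Bystander: glue bottle on its side, 48 mm thick, 172 long. Origin: centre of its underside.
- nail_tin: Bystander: flat brown tin 64x98x28 mm. Origin: centre of its underside.
There are look-alikes about, which are no part of the job. What is shaped like the jig but yellow is not meant. Leave any red look-alike of the tile alone.

How it is judged (in metres and radians):
On the way, in this order (a step that is already met when the one before it is completed fails the run):
1. the strap is swung over to its stop while the lever is still up (value of joint jig_strap below 0.07 rad and value of joint jig_lever below 0.35 rad), for 0.1 s.
2. the cam lever is pushed down with the strap over the tile (value of joint jig_strap below 0.07 rad and value of joint jig_lever above 0.8 rad), for 0.1 s.
At the end, for the whole second after the job is handed in: The tile jig's strap is within 0.07 rad of its stop, its lever pushed down past 0.8 of its 0.9 rad, and both stay; the tile lies flat and at rest in the bed (within 7 mm of its centre, within 3 mm of its height) (all of step 2 and velocity of joint jig_lever below 0.05 rad/s and linear speed of tile below 0.02 m/s and z of tile in the frame of jig between 0.007 and 0.013 m and horizontal distance between tile and jig below 0.007 m and angle between tile's own z axis and vertical below 0.05 rad); the robot touches nothing.
It fails at once if the tile is lifted, tipped or taken out of its bed (z of tile in the frame of jig above 0.016 m or horizontal distance between tile and jig above 0.01 m or angle between tile's own z axis and vertical above 0.12 rad).
It fails at once if the lever is pushed down before the strap is over the tile (value of joint jig_strap above 0.2 rad and value of joint jig_lever above 0.5 rad).
It fails at once if the empty jig's strap or lever is moved by more than 20 mm (distance of any of spare_peg, spare_lever_tip from where it was at the start of the episode above 0.02 m).
It fails at once if a bystander is moved by more than 20 mm (distance of any of paint_jar, lamp_box, relay_pack, log_wagon, glue_bottle, nail_tin from where it was at the start of the episode above 0.02 m).
It also fails if it takes over 56 s, if anything falls off the work surface, if the arm or the gripper's body presses on something with over 40 N, if the wrist force passes 120 N, or if a joint passes its speed limit or range.

### The arm

A 6-joint arm with a two-finger parallel gripper is mounted at the origin on the work surface; the furniture and walls round the work are solid. World frame = base frame: x ahead of the robot, y to its left, z up, the work surface at z = 0. Lengths are in mm, angles in degrees, forces in N, time in s.
With the tool pointing down it reaches from about 375 to 925 mm from the base axis. Payload 5.7 kg.
Tool frame: the origin (TCP) lies on the centre line of the jaws, within the pads' length; the fingertips stand 11 mm ahead of it and the grasp point (between the pads) lies 8 mm behind it; z points along the fingers, y is the direction in which the jaws open and shut (so a half turn about z gives the same grasp; the last joint's range is limited). The gripper opens to 85 mm and grips with 20 to 120 N. Pads are 22 mm wide; open, the fingers measure 114 mm over their backs; the gripper's body (76 mm by 85 mm) begins 54 mm behind the grasp point. The pads swing forward as they close: fully open they stand 13 mm farther back than shut.
Start: joints at [-74.719, 20.558, 86.54, -0, 72.909, -6.595], TCP at [223.538, -556.772, 242.267] pointing down, gripper open.
Joint ranges: [-170.27, 170.27], [-57.76, 135], [12.27, 136.19], [-55.21, 235.2], [11.17, 155.16], [-170.74, 170.74]. Speed limits (degrees/s): [136.94, 136.94, 180, 180, 180, 180].

### API

Orientations are given as [roll, pitch, yaw] about the fixed x, y, z axes, in that order (R = Rz(yaw) Ry(pitch) Rx(roll)).
In Python, from bench import get_obs, grab_frame, job_done gives the robot as it stands. The module is installed in compiled form; this text tells all that it offers.
- The arm moves only by the tool apply_moves, never from a script. Its argument "plan" is a list of rows, each an object with "fingers": the opening, from 0 (shut) to 1 (fully open); "delta_pos": the shift along the tool's x, y, z in mm, a list of three; "turn": the turn about the tool's z in degrees. In form: [{"fingers": fingers, "delta_pos": [dx, dy, dz], "turn": turn}, ...]. A call has 1 to 12 rows; each row shifts and turns the commanded pose from where the row before left it, along the tool's axes as they then stand; what a row does not reach is not made up. A row lasts 1/10 s, in which the tool goes at most 50 mm and 8.59 degrees, less where a joint would pass 70% of its speed; a pose out of reach is approached as far as the arm can. A call is refused whole if a number of a shift passes 50 or a number of a turn 8.59, either way. A call with a gripper value outside its range is refused whole. The fingers move at their own pace and stop on an object; the grip force is fixed at half the most. Time passes only in rows, so rows that do not move let the fingers close. It gives the time, the measured TCP pose, the force and the opening at its end, in the units of the state.
- get_obs(): the state, without advancing time (a new reading comes with each control period).
- grab_frame(name): name is "side" or "top"; returns a dict with "pixels" (384x512x3 uint8, red, green, blue), "range_z" (384x512 float32, mm along the optical axis (not along the pixel's ray), 0 where there is no reading), "K" (3x3 intrinsics, pixels), "pose" (4x4, takes a point from camera to world coordinates). Camera axes: x right, y up, looking along -z (the intrinsics and any distortion apply to the point x, -y, -z); pixel columns grow to the right and rows downward; lengths in mm; the calibration is good to about 2 mm. A picture is of the moment at which its call begins.
- job_done(): hands the job in, once; it reports no verdict.
The state is a dict: "time": time; "q": joint angles; "joint_velocities": joint speeds; "joint_efforts": joint torques, N m; "tcp_pos": TCP position; "tcp_rot": TCP orientation; "ft_force": force on the tool from outside, world axes, zero at the start; "wrist_torque": the same for the moment, N m; "width": finger opening in mm.
Only numpy, scipy, OpenCV 4.12 (cv2) and the standard library are available. Lean on these libraries where they do the work, as an engineer would, in place of code of your own. Each camera call takes 0.05 s, during which the arm holds its last target. There are 200 camera calls.

## Working session

There is one attempt and no reset: what is moved stays moved. The work goes in short steps, Python scripts to look and compute and a tool call to move; the robot and the scene stay as the last step left them, time stands still between calls to the robot, and variables do not carry over. Pictures are saved under pics/ and viewed, about 8 in all and at most 12, crops included, and the job is handed in when it is done.

Besides the shell and the picture viewer there is one more tool, called after "Emit:" as name(argument=value, ...), one argument or row to a line, values as JSON. apply_moves: Moves the arm, as the interface text tells. Its arguments: {"type":"object","properties":{"plan":{"type":"array","items":{"type":"object","properties":{"fingers":{"type":"number"},"delta_pos":{"type":"array","items":{"type":"number"}},"turn":{"type":"number"}}}}},"required":["plan"]}

```bash
mkdir -p pics; cat > h.py <<'E'
import numpy as np,cv2
from bench import get_obs,grab_frame,job_done
def world(f):
    K,P,z=f["K"],np.array(f["pose"]),f["range_z"]
    v,u=np.mgrid[0:384,0:512]
    x=(u-K[0,2])/K[0,0]*z; y=(v-K[1,2])/K[1,1]*z
    c=np.stack([x,-y,-z],-1)
    return c@P[:3,:3].T+P[:3,3]
E
python3 - <<'E'
from h import *
for n in("top","side"):
    f=grab_frame(n); np.savez(n+".npz",w=world(f),**f)
    cv2.imwrite(f"pics/{n}0.png",cv2.resize(f["pixels"][:,:,::-1],(768,576)))
    print(n,f["K"],f["pose"],(f["range_z"]>0).mean())
print(get_obs())
E
```

```text
top [[423.64992181   0.         255.35051328]
 [  0.         423.64992181 194.35921784]
 [  0.           0.           1.        ]] [[-1.47962491e-01  8.27146627e-01 -5.42158241e-01 -4.03488556e+02]
 [-9.88987377e-01 -1.21903894e-01  8.39250188e-02  1.43390470e+02]
 [ 3.32709530e-03  5.48605412e-01  8.36074777e-01  1.50503133e+03]
 [ 0.00000000e+00  0.00000000e+00  0.00000000e+00  1.00000000e+00]] 0.9923604329427084
side [[355.64207927   0.         258.15535427]
 [  0.         355.64207927 190.4072689 ]
 [  0.           0.           1.        ]] [[ 9.99548619e-01 -2.58903243e-02  1.52397236e-02  5.33839256e+02]
 [ 2.67613189e-02  5.36792769e-01 -8.43289603e-01 -1.10243674e+03]
 [ 1.36524679e-02  8.43316794e-01  5.37243330e-01  7.61520483e+02]
 [ 0.00000000e+00  0.00000000e+00  0.00000000e+00  1.00000000e+00]] 0.9959462483723959
{'time': 0.1, 'q': array([-7.47185935e+01,  2.05932111e+01,  8.65924235e+01, -7.73315161e-05,
        7.29109166e+01, -6.59512215e+00]), 'joint_velocities': array([ 0.06283151, -0.11325425, -0.17485092,  0.04876295,  0.04753312,
        0.11164649]), 'joint_efforts': array([ 5.80267697e-04, -5.28653848e+01, -2.79351944e+01, -2.01110656e-04,
        5.06776632e-03, -1.43311070e-05]), 'tcp_pos': array([ 223.39299249, -556.2108876 ,  241.54626582]), 'tcp_rot': array([-1.79904079e+02, -1.10157659e-02,  2.18765422e+01]), 'ft_force': array([ 0.59378898, -0.32885548,  0.46594647]), 'wrist_torque': array([-0.01790011, -0.00407996, -0.02424441]), 'width': 85.25123844765548}
```

View pics/top0.png

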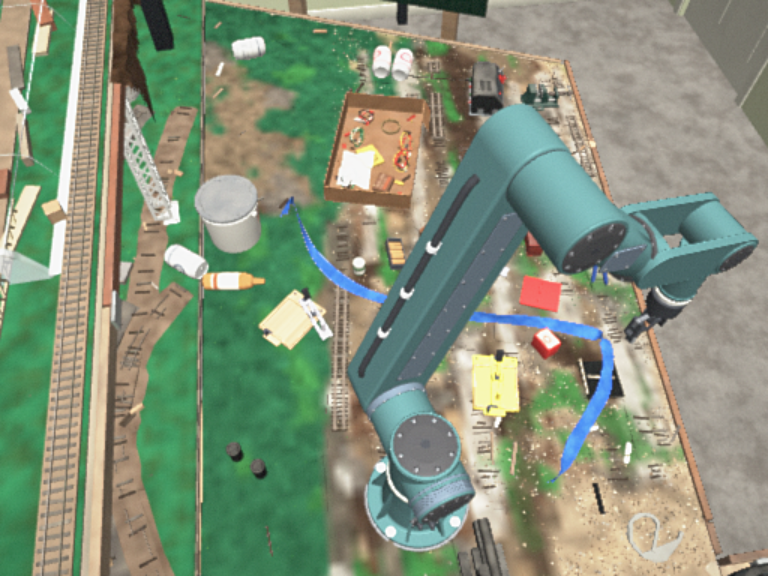

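View pics/side0.png

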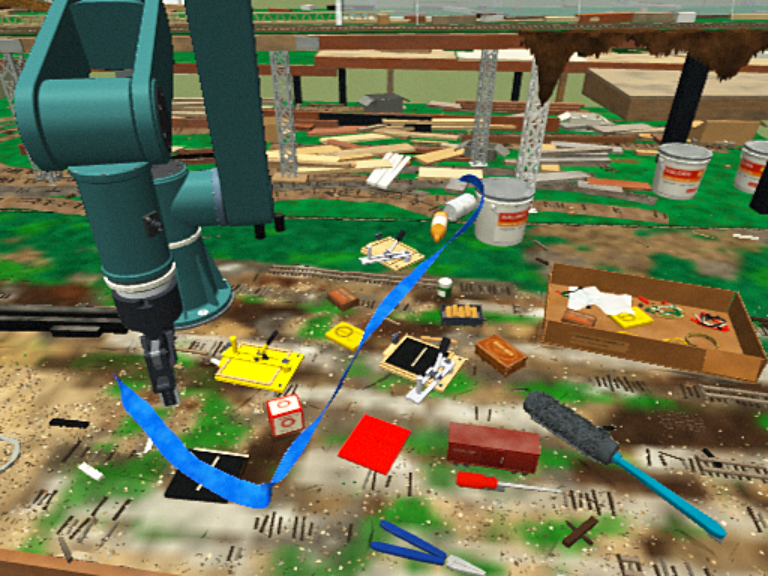

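Candidates (side view, 768-wide): plywood jig with black tile (420,365); empty plywood jig (395,250), which is the spare; yellow jig (258,365), a look-alike. There is also a loose black tile (205,475) and a red one (375,443). I choose the jig at (420,365) and will check it in a close crop.

```bash
python3 - <<'E'
from h import *
d=np.load("side.npz");im=d["pixels"];w=d["w"]
c=im[205:285,240:355][:,:,::-1]
cv2.imwrite("pics/crop.png",cv2.resize(c,None,fx=6.9,fy=6.9,interpolation=cv2.INTER_CUBIC))
# height map of the same crop region
reg=(abs(w[...,0]-590)<400)&(abs(w[...,1]+250)<500)
for n,(u,v) in dict(tile=(272,237),jar=(296,191),tin=(334,235),ribbon=(250,218),ribbon2=(205,290),ribbon3=(225,255),spare=(262,167),yellow=(172,243),lamp=(228,199),yp=(230,222),logs=(308,210),bottle=(293,152),die=(190,277),red=(330,297)).items(): print(n,w[v,u].round())
b=(im[...,2]>150)&(im[...,0]<90)&(w[...,2]>-20)&(im[...,1]<160)
print("ribbon z",np.percentile(w[b][:,2],[5,50,95]))
# height image
cv2.imwrite("pics/hz.png",cv2.resize(cv2.applyColorMap(np.clip(w[205:285,240:355,2]*2.4,0,255).astype(np.uint8),cv2.COLORMAP_JET),None,fx=6.9,fy=6.9,interpolation=cv2.INTER_NEAREST))
E
```

```text
tile [ 565. -216.   20.]
jar [657.  42.  34.]
tin [ 764. -208.   29.]
ribbon [ 490. -131.   30.]
ribbon2 [ 386. -456.   34.]
ribbon3 [ 419. -280.   -4.]
spare [524. 268.  11.]
yellow [ 248. -248.   11.]
lamp [402.  -6.  22.]
yp [ 422. -137.   16.]
logs [693. -73.  29.]
bottle [664. 370.  37.]
die [ 342. -425.   48.]
red [ 707. -489.   60.]
ribbon z [  9.76676828  23.472981   649.4363325 ]
```

View pics/crop.png

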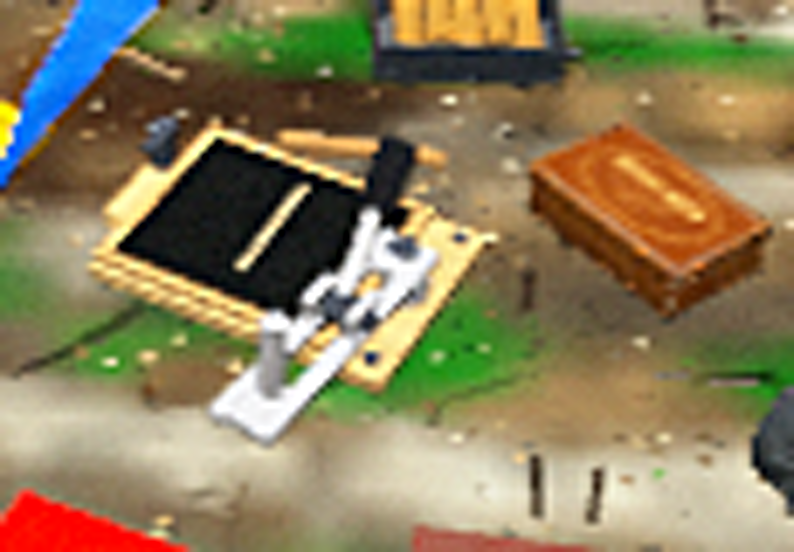

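View pics/hz.png

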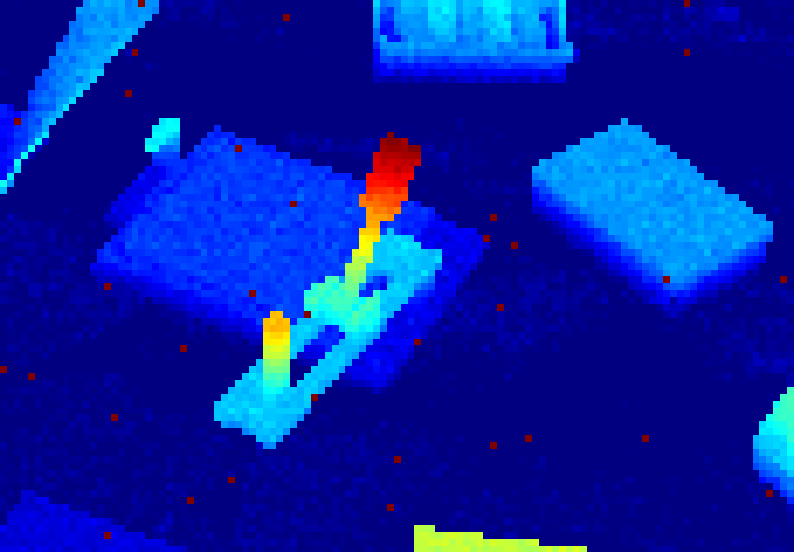

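The crop shows the black tile with its stick in the plywood bed. The keeper is at (165,135), the pivot near (410,245), the strap is open towards the lower left with its peg at (276,315), and the lever pad is at (395,165).

```bash
python3 - <<'E'
from h import *
d=np.load("side.npz");im=d["pixels"].astype(int);w=d["w"]
o=np.zeros((384,512),bool);o[205:285,240:355]=1
X,Y,Z=w[...,0],w[...,1],w[...,2]
def crop(u0,v0,u1,v1):
    m=np.zeros_like(o);m[205+int(v0/6.9):205+int(v1/6.9)+1,240+int(u0/6.9):240+int(u1/6.9)+1]=1;return m
k=crop(135,110,190,170)&(Z>28)&(Z<50); print("keeper",w[k].mean(0),w[k].min(0),w[k].max(0))
p=crop(255,300,300,380)&(Z>50)&(Z<80); print("peg",w[p].mean(0),w[p].max(0),p.sum(), w[p&(Z>68)].mean(0))
l=crop(350,125,430,210)&(Z>80)&(Z<112); print("pad",w[l].mean(0),w[l].min(0),w[l].max(0))
s=crop(205,220,450,450)&(Z>28)&(Z<37); r=cv2.minAreaRect(w[s][:,:2].astype(np.float32)); print("strap",r,cv2.boxPoints(r))
f=crop(80,115,500,400)&(Z>12.5)&(Z<24); n,lab,st,ce=cv2.connectedComponentsWithStats(f.astype(np.uint8)); i=1+st[1:,4].argmax(); r=cv2.minAreaRect(w[lab==i][:,:2].astype(np.float32)); print("bed",r,cv2.boxPoints(r),np.median(Z[lab==i]))
f=crop(80,115,500,400)&(Z>5)&(Z<24); n,lab,st,ce=cv2.connectedComponentsWithStats(f.astype(np.uint8)); i=1+st[1:,4].argmax(); r=cv2.minAreaRect(w[lab==i][:,:2].astype(np.float32)); print("plate",r,cv2.boxPoints(r))
b=crop(80,115,420,340)&(im.max(-1)<50)&(Z<26)&(Z>12);r=cv2.minAreaRect(w[b][:,:2].astype(np.float32)); print("black",r,cv2.boxPoints(r))
E
```

```text
keeper [ 535.54899456 -171.89606282   38.07464081] [ 528.31678618 -188.13884958   29.57087586] [ 541.54387234 -160.49873408   41.99635845]
peg [ 583.89284756 -343.96441536   64.61018801] [ 588.79054484 -335.52029046   74.81267423] 34 [ 583.23544343 -342.62681933   71.88712795]
pad [ 633.72673295 -268.23858211   94.30609092] [ 622.29815887 -278.46312407   80.27109914] [ 645.30990997 -255.82363103  107.93071992]
strap ((610.6016235351562, -301.56024169921875), (147.71054077148438, 31.42439079284668), 55.772987365722656) [[ 556.0689  -353.78723]
 [ 582.0511  -371.4626 ]
 [ 665.13434 -249.33325]
 [ 639.15216 -231.6579 ]]
bed ((571.6279296875, -209.46485900878906), (115.75341033935547, 117.08264923095703), 60.016151428222656) [[ 491.99716 -230.33936]
 [ 593.4103  -288.85208]
 [ 651.25867 -188.59036]
 [ 549.8456  -130.07764]] 19.142586228054142
plate ((569.9508666992188, -209.25119018554688), (117.91033935546875, 119.55060577392578), 62.311763763427734) [[ 489.62637 -233.68015]
 [ 595.4871  -289.23056]
 [ 650.2754  -184.82224]
 [ 544.4146  -129.27182]]
black ((575.462890625, -211.38943481445312), (95.76915740966797, 121.31177520751953), 59.84624099731445) [[ 498.96146 -222.3255 ]
 [ 603.85736 -283.2631 ]
 [ 651.96436 -200.45337]
 [ 547.0684  -139.51578]]
```

Emit:
apply_moves(
  plan=[
    {"fingers": 0, "delta_pos": [0, 0, 0], "turn": -8.5},
    {"fingers": 0, "delta_pos": [0, 0, 0], "turn": -8.5},
    {"fingers": 0, "delta_pos": [0, 0, 0], "turn": -8.5},
    {"fingers": 0, "delta_pos": [0, 0, 0], "turn": -8.4},
    {"fingers": 0, "delta_pos": [0, 0, 0], "turn": 0},
  ],
)

```text
time: 0.6
tcp_pos: [223.5, -556.4, 241.8]
tcp_rot: [-180.0, -0.0, 55.9]
ft_force: [0.3, -0.6, 0.2]
width: 12.4
```

Emit:
apply_moves(
  plan=[
    {"fingers": 0, "delta_pos": [31.7, 17.8, 0], "turn": 0},
    {"fingers": 0, "delta_pos": [31.7, 17.8, 0], "turn": 0},
    {"fingers": 0, "delta_pos": [31.7, 17.8, 0], "turn": 0},
    {"fingers": 0, "delta_pos": [31.7, 17.8, 0], "turn": 0},
    {"fingers": 0, "delta_pos": [31.7, 17.8, 0], "turn": 0},
    {"fingers": 0, "delta_pos": [31.7, 17.8, 0], "turn": 0},
    {"fingers": 0, "delta_pos": [31.7, 17.8, 0], "turn": 0},
    {"fingers": 0, "delta_pos": [31.7, 17.8, 0], "turn": 0},
    {"fingers": 0, "delta_pos": [31.7, 17.8, 0], "turn": 0},
    {"fingers": 0, "delta_pos": [31.7, 17.8, 0], "turn": 0},
    {"fingers": 0, "delta_pos": [31.7, 17.8, 0], "turn": 0},
    {"fingers": 0, "delta_pos": [31.7, 17.8, 0], "turn": 0},
  ],
)

```text
time: 1.8
tcp_pos: [615.2, -361.4, 241.9]
tcp_rot: [-180.0, -0.0, 55.5]
ft_force: [0.3, 0.3, -0.6]
width: 0.2
```

Emit:
apply_moves(
  plan=[
    {"fingers": 0, "delta_pos": [0, 0, 40], "turn": 0},
    {"fingers": 0, "delta_pos": [0, 0, 40], "turn": 0},
    {"fingers": 0, "delta_pos": [0, 0, 40], "turn": 0},
    {"fingers": 0, "delta_pos": [0, 0, 32], "turn": 0},
    {"fingers": 0, "delta_pos": [0, 0, 0], "turn": 0},
  ],
)

```text
time: 2.3
tcp_pos: [610.5, -359.7, 84.5]
tcp_rot: [-179.4, -0.0, 55.6]
ft_force: [-0.3, 1.5, -0.5]
width: 0.2
```

```bash
python3 - <<'E'
from h import *
out=[]
for n,s in(("side",(180,300,225,375)),("top",(200,320,270,445))):
    f=grab_frame(n);w=world(f);np.savez(n+"1.npz",w=w,**f)
    a,b,c,d=s;out.append(cv2.resize(f["pixels"][a:b,c:d,::-1],(700,int(700*(b-a)/(d-c))),interpolation=cv2.INTER_CUBIC)[:400])
cv2.imwrite("pics/ap.png",cv2.resize(np.hstack([cv2.resize(o,(700,480)) for o in out]),(800,275)));cv2.imwrite("pics/ap1.png",out[0])
E
```

```text
(no output)
```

View pics/ap1.png

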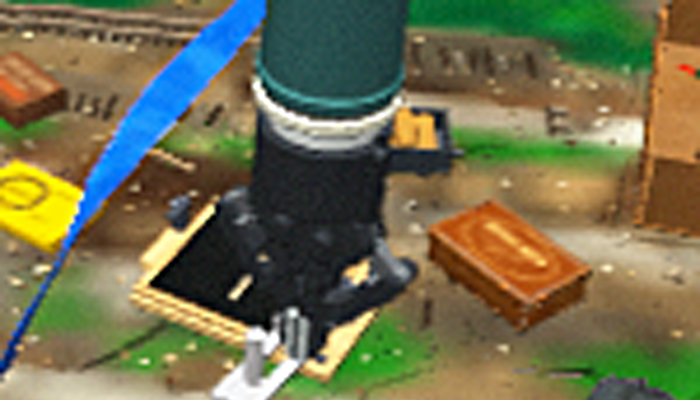

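The fingertips (290,335) stand on the open side of the peg (255,350). The knuckles spread along tangents of the swing, so they stay clear of the lever. I'll descend and start the sweep.

Emit:
apply_moves(
  plan=[
    {"fingers": 0, "delta_pos": [0, 0, 14], "turn": 0},
    {"fingers": 0, "delta_pos": [0, 0, 14], "turn": 0},
    {"fingers": 0, "delta_pos": [0, 0, 0], "turn": 0},
    {"fingers": 0, "delta_pos": [0, -4, 0], "turn": 0},
    {"fingers": 0, "delta_pos": [0, -4, 0], "turn": 0},
    {"fingers": 0, "delta_pos": [0, -4, 0], "turn": 0},
    {"fingers": 0, "delta_pos": [0, 0, 0], "turn": 0},
  ],
)

```text
time: 3.1
tcp_pos: [603.7, -355.2, 62.7]
tcp_rot: [-180.0, -0.0, 55.8]
ft_force: [0.1, 0.0, -0.0]
width: -0.0
```

Emit:
apply_moves(
  plan=[
    {"fingers": 0, "delta_pos": [-1.2, -7.7, 0], "turn": 4},
    {"fingers": 0, "delta_pos": [-1.2, -7.7, 0], "turn": 4},
    {"fingers": 0, "delta_pos": [-1.2, -7.7, 0], "turn": 4},
    {"fingers": 0, "delta_pos": [-1.2, -7.7, 0], "turn": 4},
    {"fingers": 0, "delta_pos": [-1.2, -7.7, 0], "turn": 4},
    {"fingers": 0, "delta_pos": [0, 0, 0], "turn": 0},
  ],
)

```text
time: 3.7
tcp_pos: [571.1, -333.7, 62.5]
tcp_rot: [-180.0, 0.0, 35.7]
ft_force: [0.0, 0.1, -0.9]
width: 0.1
```

```bash
python3 - <<'E'
from h import *
f=grab_frame("side");w=world(f);o=get_obs();print(o["tcp_pos"],o["tcp_rot"],o["ft_force"])
cv2.imwrite("pics/s2.png",cv2.resize(f["pixels"][200:290,235:345,::-1],(660,540),interpolation=cv2.INTER_CUBIC))
E
```

```text
[ 571.71735016 -334.14683972   62.58277243] [ 1.79997644e+02 -7.10007895e-03  3.58624085e+01] [ 0.18106997  0.52863643 -0.64653156]
```

View pics/s2.png

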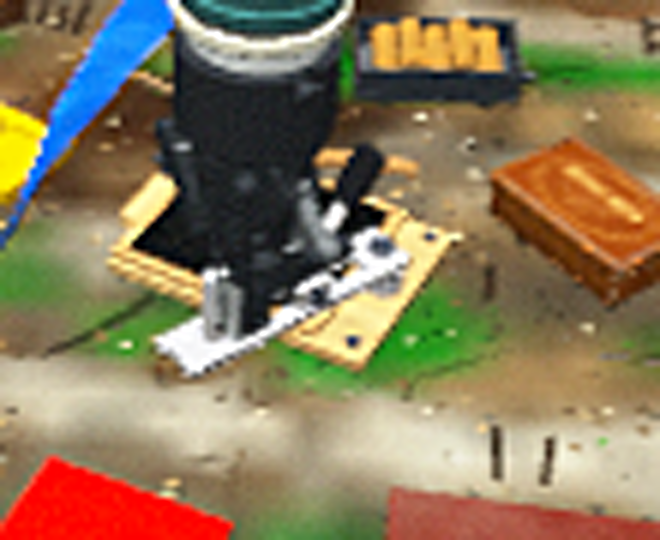

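The strap has followed by about 20°: its free end is now at (170,345), with the peg (210,295) against the finger. The lever is still up, with its pad at (360,170). I'll continue the sweep.

Emit:
apply_moves(
  plan=[
    {"fingers": 0, "delta_pos": [-1.2, -7.7, 0], "turn": 4},
    {"fingers": 0, "delta_pos": [-1.2, -7.7, 0], "turn": 4},
    {"fingers": 0, "delta_pos": [-1.2, -7.7, 0], "turn": 4},
    {"fingers": 0, "delta_pos": [-1.2, -7.7, 0], "turn": 4},
    {"fingers": 0, "delta_pos": [-1.2, -7.7, 0], "turn": 4},
    {"fingers": 0, "delta_pos": [-1.2, -7.7, 0], "turn": 4},
    {"fingers": 0, "delta_pos": [-1.2, -7.7, 0], "turn": 4},
    {"fingers": 0, "delta_pos": [-1.2, -7.7, 0], "turn": 4},
    {"fingers": 0, "delta_pos": [-1.2, -7.7, 0], "turn": 4},
    {"fingers": 0, "delta_pos": [-1.2, -7.7, 0], "turn": 4},
    {"fingers": 0, "delta_pos": [-1.2, -7.7, 0], "turn": 4},
    {"fingers": 0, "delta_pos": [0, 0, 0], "turn": 0},
  ],
)

```text
time: 4.95
tcp_pos: [537.2, -257.7, 62.4]
tcp_rot: [-180.0, 0.0, -8.1]
ft_force: [-0.7, -0.0, -0.0]
width: -0.1
```

Emit:
apply_moves(
  plan=[
    {"fingers": 0, "delta_pos": [-1.2, -7.7, 0], "turn": 4},
    {"fingers": 0, "delta_pos": [-1.2, -7.7, 0], "turn": 4},
    {"fingers": 0, "delta_pos": [-1.2, -7.7, 0], "turn": 4},
    {"fingers": 0, "delta_pos": [-0.6, -3.9, 0], "turn": 2},
    {"fingers": 0, "delta_pos": [0, 0, 0], "turn": 0},
  ],
)

```text
time: 5.45
tcp_pos: [539.7, -231.2, 62.4]
tcp_rot: [-180.0, -0.0, -22.1]
ft_force: [-0.3, -0.8, -0.2]
width: -0.1
```

```bash
python3 - <<'E'
from h import *
f=grab_frame("side");w=world(f);o=get_obs();print(o["tcp_pos"],o["tcp_rot"],o["ft_force"])
cv2.imwrite("pics/s3.png",cv2.resize(f["pixels"][200:290,235:345,::-1],(660,540),interpolation=cv2.INTER_CUBIC))
E
```

```text
[ 539.66887671 -231.5086163    62.45325382] [ 1.79994545e+02 -4.40097755e-02 -2.20318220e+01] [ 0.11131114 -0.11765091 -0.49285174]
```

View pics/s3.png

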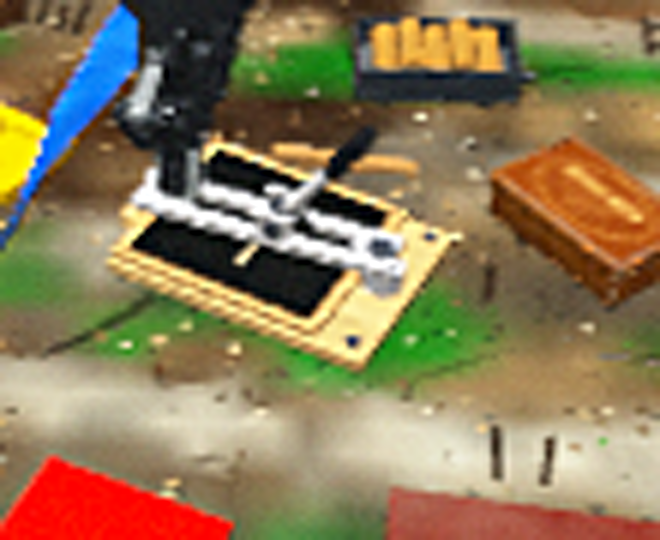

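The strap lies over the tile, running from the pivot (385,250) to its end (145,195) near the keeper, and the lever is still up. I'll push on gently until the force shows the stop.

Emit:
apply_moves(
  plan=[
    {"fingers": 0, "delta_pos": [-0.6, -3.9, 0], "turn": 2},
    {"fingers": 0, "delta_pos": [-0.6, -3.9, 0], "turn": 2},
    {"fingers": 0, "delta_pos": [-0.6, -3.9, 0], "turn": 2},
    {"fingers": 0, "delta_pos": [0, 0, 0], "turn": 0},
    {"fingers": 0, "delta_pos": [0, 0, 0], "turn": 0},
  ],
)

```text
time: 6.0
tcp_pos: [542.5, -220.1, 62.3]
tcp_rot: [-180.0, -0.0, -28.1]
ft_force: [0.1, 0.0, 1.4]
width: 0.3
```

Emit:
apply_moves(
  plan=[
    {"fingers": 0, "delta_pos": [0, -1.5, 0], "turn": 0},
    {"fingers": 0, "delta_pos": [0, -1.5, 0], "turn": 0},
    {"fingers": 0, "delta_pos": [0, 0, 0], "turn": 0},
  ],
)

```text
time: 6.3
tcp_pos: [543.8, -217.1, 62.3]
tcp_rot: [-180.0, -0.0, -28.2]
ft_force: [0.3, 0.6, 0.1]
width: -0.3
```

Emit:
apply_moves(
  plan=[
    {"fingers": 0, "delta_pos": [0, -1.5, 0], "turn": 0},
    {"fingers": 0, "delta_pos": [0, -1.5, 0], "turn": 0},
    {"fingers": 0, "delta_pos": [0, 0, 0], "turn": 0},
  ],
)

```text
time: 6.6
tcp_pos: [544.3, -216.4, 62.4]
tcp_rot: [179.8, -0.0, -28.1]
ft_force: [-4.5, -9.8, 0.1]
width: -0.5
```

Emit:
apply_moves(
  plan=[
    {"fingers": 0, "delta_pos": [0, -1.5, 0], "turn": 0},
    {"fingers": 0, "delta_pos": [0, -1.5, 0], "turn": 0},
    {"fingers": 0, "delta_pos": [0, 0, 0], "turn": 0},
  ],
)

```text
time: 6.9
tcp_pos: [544.6, -216.0, 62.4]
tcp_rot: [179.6, -0.0, -28.1]
ft_force: [-9.4, -18.5, 0.7]
width: -0.2
```

Emit:
apply_moves(
  plan=[
    {"fingers": 0, "delta_pos": [0, -1.5, 0], "turn": 0},
    {"fingers": 0, "delta_pos": [0, 0, 0], "turn": 0},
  ],
)

```text
time: 7.1
tcp_pos: [544.7, -215.8, 62.4]
tcp_rot: [179.5, 0.0, -28.0]
ft_force: [-12.0, -23.1, 0.8]
width: -0.3
```

The force rises with no further travel, so the strap is on its stop. I'll back off, rise and measure the strap and lever.

Emit:
apply_moves(
  plan=[
    {"fingers": 0, "delta_pos": [0, 6, 0], "turn": 0},
    {"fingers": 0, "delta_pos": [0, 15, 0], "turn": 0},
    {"fingers": 0, "delta_pos": [0, 0, -35], "turn": 0},
    {"fingers": 0, "delta_pos": [0, 0, -40], "turn": 0},
    {"fingers": 0, "delta_pos": [0, 0, -40], "turn": 0},
    {"fingers": 0, "delta_pos": [0, 0, 0], "turn": 0},
  ],
)

```text
time: 7.7
tcp_pos: [540.7, -231.0, 183.0]
tcp_rot: [-180.0, -0.6, -28.2]
ft_force: [0.5, -0.8, -0.8]
width: 0.3
```

```bash
python3 - <<'E'
from h import *
f=grab_frame("side");w=world(f);o=get_obs();print(o["tcp_pos"],o["tcp_rot"],o["ft_force"])
cv2.imwrite("pics/s4.png",cv2.resize(f["pixels"][195:285,235:345,::-1],(660,540),interpolation=cv2.INTER_CUBIC))
X,Y,Z=w[...,0],w[...,1],w[...,2]
a=np.radians(149.5);d=np.array([np.cos(a),np.sin(a)]);e=np.array([d[1],-d[0]])
q=w[...,:2]-[645,-250];r=q@d;t=q@e
m=(r>85)&(r<130)&(abs(t)<20)&(Z>45)&(Z<80);print("peg",m.sum(),w[m].mean(0),r[m].mean(),t[m].mean())
s=(r>-25)&(r<140)&(abs(t)<25)&(Z>28)&(Z<36);R=cv2.minAreaRect(w[s][:,:2].astype(np.float32));print(R,s.sum())
l=(r>-30)&(r<60)&(abs(t)<25)&(Z>80)&(Z<112);print("pad",l.sum(),w[l].mean(0),r[l].min(),r[l].max(),t[l].mean(),Z[l].max())
E
```

```text
[ 539.17882844 -230.17716282  180.33560545] [-179.97993093   -0.37205269  -28.22000805] [0.58076088 0.83267125 0.24652055]
peg 34 [ 549.09762643 -198.8874334    62.33286884] 108.57387000013453 -4.634055832334387
((590.5391235351562, -220.81675720214844), (40.43572998046875, 142.30038452148438), 57.336910247802734) 221
pad 33 [ 627.8071734  -245.2189284    96.38719062] 8.239919568152093 28.658532774424256 -4.606508362597914 108.08404050456033
```

View pics/s4.png

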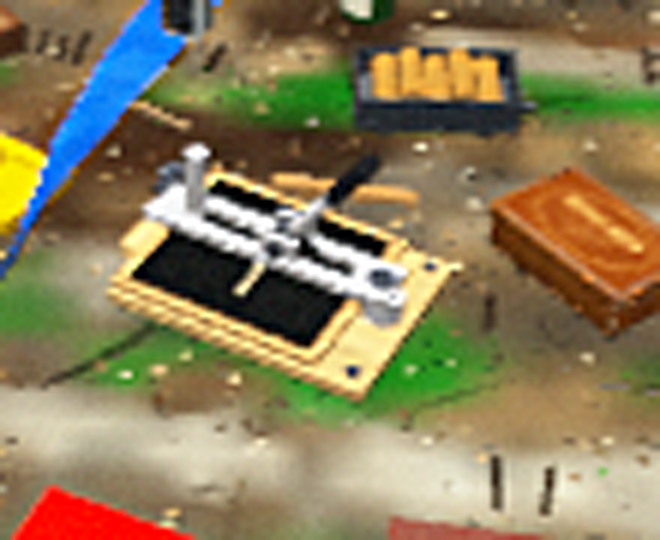

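The strap lies along the bed with its end at the keeper (150,205), the lever is up with its pad at (350,180), and the tile is in place. Next I go above the pad's inner part.

Emit:
apply_moves(
  plan=[
    {"fingers": 0, "delta_pos": [22, -10, 0], "turn": 0},
    {"fingers": 0, "delta_pos": [22, -10, 0], "turn": 0},
    {"fingers": 0, "delta_pos": [22, -11, 0], "turn": 0},
    {"fingers": 0, "delta_pos": [0, 0, 0], "turn": 2.3},
    {"fingers": 0, "delta_pos": [0, 0, 0], "turn": 0},
    {"fingers": 0, "delta_pos": [0, 0, 0], "turn": 0},
  ],
)

```text
time: 8.35
tcp_pos: [608.9, -232.4, 175.8]
tcp_rot: [180.0, 0.2, -30.5]
ft_force: [-0.2, 0.4, -1.0]
width: -0.0
```

Emit:
apply_moves(
  plan=[
    {"fingers": 0, "delta_pos": [4, 0, 30], "turn": 0},
    {"fingers": 0, "delta_pos": [0, 0, 25], "turn": 0},
    {"fingers": 0, "delta_pos": [0, 0, 10], "turn": 0},
    {"fingers": 0, "delta_pos": [0, 0, 0], "turn": 0},
    {"fingers": 0, "delta_pos": [0, 0, 0], "turn": 0},
  ],
)

```text
time: 8.85
tcp_pos: [613.6, -235.1, 112.8]
tcp_rot: [-180.0, -0.0, -30.5]
ft_force: [0.5, -0.8, -0.1]
width: 0.1
```

```bash
python3 - <<'E'
from h import *
f=grab_frame("side");o=get_obs();print(o["tcp_pos"],o["tcp_rot"],o["ft_force"])
cv2.imwrite("pics/s5.png",cv2.resize(f["pixels"][195:285,235:345,::-1],(660,540),interpolation=cv2.INTER_CUBIC))
E
```

```text
[ 614.12637615 -235.26523125  113.4445655 ] [-1.79989407e+02 -9.30580359e-02 -3.05180895e+01] [-0.27317207 -0.02180256  0.39276877]
```

View pics/s5.png

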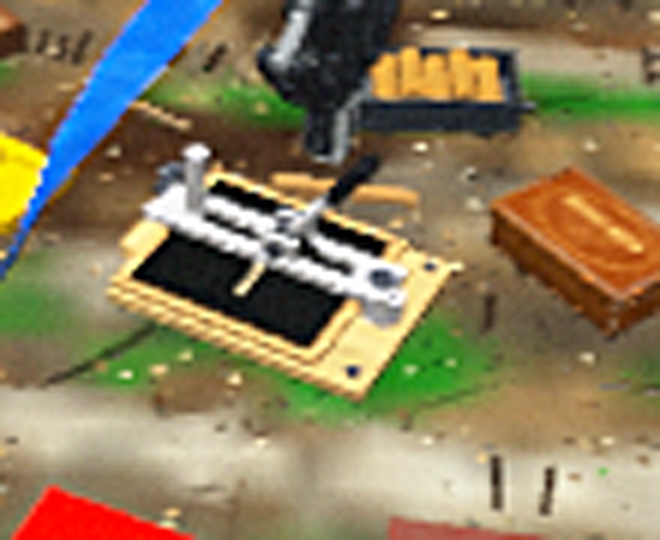

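The tip (325,155) is just axle-side of and above the pad (355,175), and in line with it. I'll push down along the pad's arc.

Emit:
apply_moves(
  plan=[
    {"fingers": 0, "delta_pos": [0, 0, 5], "turn": 0},
    {"fingers": 0, "delta_pos": [0, 0, 4], "turn": 0},
    {"fingers": 0, "delta_pos": [3.7, 0, 2.3], "turn": 0},
    {"fingers": 0, "delta_pos": [3.7, 0, 2.3], "turn": 0},
    {"fingers": 0, "delta_pos": [3.3, 0, 2.8], "turn": 0},
    {"fingers": 0, "delta_pos": [3.3, 0, 2.8], "turn": 0},
    {"fingers": 0, "delta_pos": [2.9, 0, 3.2], "turn": 0},
    {"fingers": 0, "delta_pos": [2.9, 0, 3.2], "turn": 0},
    {"fingers": 0, "delta_pos": [0, 0, 0], "turn": 0},
  ],
)

```text
time: 9.8
tcp_pos: [630.9, -245.2, 86.2]
tcp_rot: [180.0, 0.0, -30.5]
ft_force: [-0.1, -0.2, -0.1]
width: 0.1
```

```bash
python3 - <<'E'
from h import *
f=grab_frame("side");o=get_obs();print(o["tcp_pos"],o["tcp_rot"],o["ft_force"])
cv2.imwrite("pics/s6.png",cv2.resize(f["pixels"][195:285,235:345,::-1],(660,540),interpolation=cv2.INTER_CUBIC))
E
```

```text
[ 630.85281736 -245.20037273   86.41003186] [ 1.79993005e+02 -1.09854247e-02 -3.05196450e+01] [-0.17573055 -0.2142913  -0.3956876 ]
```

View pics/s6.png

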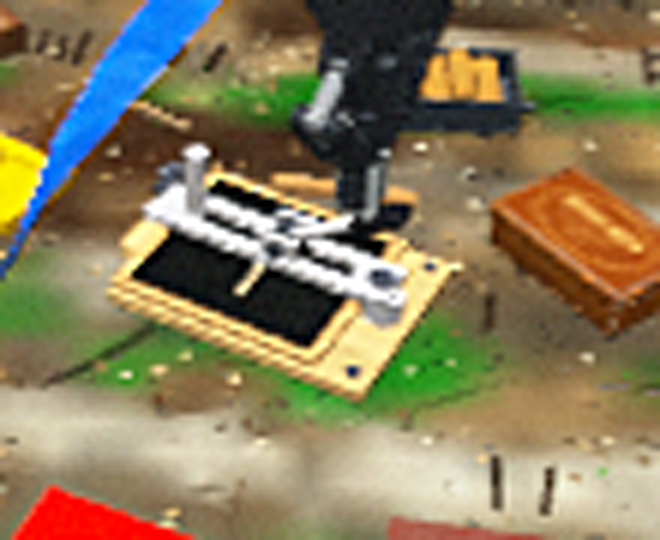

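The lever is going down under the fingertip, with its pad at (395,210). I'll continue to the stop.

Emit:
apply_moves(
  plan=[
    {"fingers": 0, "delta_pos": [2.5, 0, 3.5], "turn": 0},
    {"fingers": 0, "delta_pos": [2.4, 0, 3.6], "turn": 0},
    {"fingers": 0, "delta_pos": [1.9, 0, 3.9], "turn": 0},
    {"fingers": 0, "delta_pos": [1.9, 0, 3.9], "turn": 0},
    {"fingers": 0, "delta_pos": [1, 0, 3.1], "turn": 0},
    {"fingers": 0, "delta_pos": [1, 0, 3.1], "turn": 0},
    {"fingers": 0, "delta_pos": [0.8, 0, 3], "turn": 0},
    {"fingers": 0, "delta_pos": [0, 0, 0], "turn": 0},
  ],
)

```text
time: 10.65
tcp_pos: [640.9, -250.8, 62.9]
tcp_rot: [-180.0, -0.0, -30.5]
ft_force: [-0.2, 1.3, 1.9]
width: -0.1
```

Emit:
apply_moves(
  plan=[
    {"fingers": 0, "delta_pos": [0.5, 0, 2], "turn": 0},
    {"fingers": 0, "delta_pos": [0, 0, 1], "turn": 0},
    {"fingers": 0, "delta_pos": [0, 0, 0], "turn": 0},
  ],
)

```text
time: 10.95
tcp_pos: [641.5, -251.2, 60.1]
tcp_rot: [-180.0, -0.1, -30.5]
ft_force: [0.1, 0.5, 6.1]
width: 0.1
```

Emit:
apply_moves(
  plan=[
    {"fingers": 0, "delta_pos": [0, 0, 1], "turn": 0},
    {"fingers": 0, "delta_pos": [0, 0, 1], "turn": 0},
    {"fingers": 0, "delta_pos": [0, 0, 0], "turn": 0},
  ],
)

```text
time: 11.25
tcp_pos: [641.6, -251.2, 59.6]
tcp_rot: [-180.0, -0.1, -30.5]
ft_force: [-4.4, 2.0, 14.8]
width: 0.0
```

The travel has stopped at tip z≈49 mm, as predicted for lever down, and the force is rising. I'll move clear and check.

Emit:
apply_moves(
  plan=[
    {"fingers": 0, "delta_pos": [0, 0, 1], "turn": 0},
    {"fingers": 0, "delta_pos": [0, 0, 0], "turn": 0},
    {"fingers": 0, "delta_pos": [0, 0, -15], "turn": 0},
    {"fingers": 0, "delta_pos": [0, 0, -40], "turn": 0},
    {"fingers": 0, "delta_pos": [0, 0, -40], "turn": 0},
    {"fingers": 0, "delta_pos": [0, 0, -40], "turn": 0},
    {"fingers": 0, "delta_pos": [0, 0, 0], "turn": 0},
    {"fingers": 0, "delta_pos": [0, 0, 0], "turn": 0},
  ],
)

```text
time: 12.05
tcp_pos: [641.8, -251.6, 193.0]
tcp_rot: [-180.0, -0.2, -30.5]
ft_force: [-0.9, 0.9, -0.8]
width: 0.2
```

```bash
python3 - <<'E'
from h import *
f=grab_frame("side");w=world(f);o=get_obs();print(o["tcp_pos"],o["ft_force"])
cv2.imwrite("pics/s7.png",cv2.resize(f["pixels"][195:285,235:345,::-1],(660,540),interpolation=cv2.INTER_CUBIC))
a=np.radians(149.5);d=np.array([np.cos(a),np.sin(a)]);e=np.array([d[1],-d[0]])
q=w[...,:2]-[643.5,-252.6];r=q@d;t=q@e;Z=w[...,2]
m=(r>85)&(r<130)&(abs(t)<20)&(Z>45)&(Z<80);print("peg",r[m].mean(),t[m].mean())
l=(r>-35)&(r<15)&(abs(t)<20)&(Z>38)&(Z<110);print("pad",l.sum(),w[l].mean(0),r[l].min(),r[l].max(),t[l].mean(),Z[l].max())
p=f["pixels"].max(-1)<50
k=p&(r>20)&(r<115)&(abs(t)<45)&(Z<26)&(Z>12);print("tile z",np.percentile(Z[k],[5,50,95]))
E
```

```text
[ 640.7108522  -251.05661317  191.24829879] [0.36471257 0.71686158 0.31390191]
peg 108.73434868811671 -1.724584766711268
pad 58 [ 650.49376213 -255.26355324   48.9623598 ] -24.07054450124673 14.611518282233897 1.254607437042611 53.425130644784645
tile z [17.01533416 19.43971856 21.81766066]
```

View pics/s7.png

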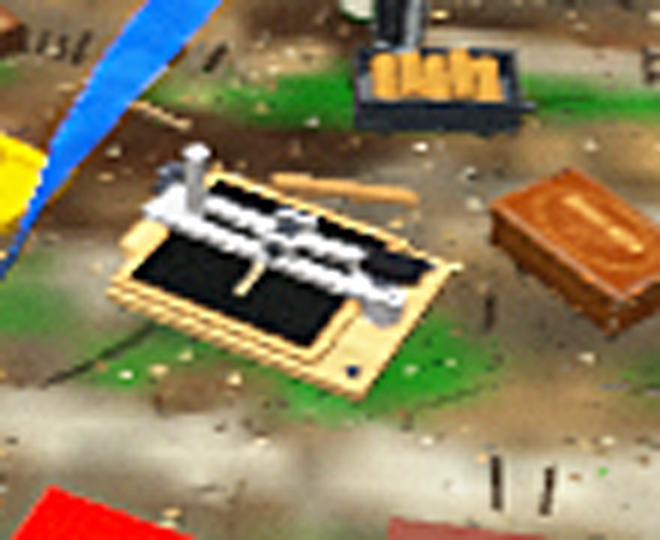

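The strap is at its keeper with the peg at (195,160) as before. The lever lies flat over the pivot (395,265), the tile is flat in the bed, and the gripper is well clear. I'm handing in.

```bash
python3 -c "
from bench import *
print(job_done())"
```

```text
the job is handed in; nothing more can be done
None
```

The tile is clamped and the job is handed in at about 12 s of robot time. With the shut fingers I swung the tile jig's strap over to its stop. I then pushed the cam lever down and rose clear.

**Strap:** at the end of the swing the force rose to about 26 N with almost no further travel, so it was on its stop. The last picture shows it still at the keeper, with the peg about 2 mm off the strap's centre line, which is within the measuring error.

**Lever:** it stopped with the fingertip at z ≈ 49 mm and about 15 N on it, the height predicted for lever down. Afterwards the pad measured about 49 mm high and lay over the pivot.

**Tile:** its top measured about 19 mm against a true 18 mm, and it looks flat in its bed.

**Surroundings:** the tin and log wagon, which are in the close pictures, have not moved. I did not measure the empty jig or the other bystanders again, but the planned path kept away from them. The force reading was about zero once clear.

**Disagreement:** early outlines of the bed and tile disagreed with the strap and keeper by about 15 mm. I went by the strap and keeper, and the later contacts fell within about 6 mm of where they predicted.

I viewed 11 pictures, more than the 8 planned but within the limit of 12.

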